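# Fetch the stone model from behind the bottles for the vacuum former

### The job

The yellow dental stone model stands at the back of the grey bottle bay, hemmed in by three bottles. First set all three bottles upright in the blue side tray, then put the model upright in the middle of the vacuum former's round platform, and only then return each bottle, standing, to the very place in the bay where it stood at the start. Don't knock anything over, and leave the white model, the green bowl and the small blue-lidded jar where they are.

Things in the scene. Friction and masses are not known exactly. Their poses are not given: they have to be found in the camera images.
- bottle_black: Black round plastic bottle with a red screw cap and grey label, standing in the bay. Body 56 mm in diameter up to 112 mm, sloping shoulder, cap 34 mm in diameter and 28 mm high, top of the cap 156 mm above the underside. Loose, 0.16 to 0.34 kg. Origin: centre of the underside, z up its axis.
- bottle_amber: Amber round glass bottle with a white screw cap and white label, standing in the bay. Body 52 mm in diameter up to 106 mm, sloping shoulder, cap 34 mm in diameter and 28 mm high, top of the cap 148 mm above the underside. Loose, 0.16 to 0.34 kg. Origin: centre of the underside, z up its axis.
- bottle_white: White square plastic bottle with a blue screw cap and a blue band over its label, standing in the bay. Body 52 x 52 mm up to 110 mm, sloping shoulder, cap 34 mm in diameter and 28 mm high, top of the cap 152 mm above the underside. Loose, 0.16 to 0.34 kg. Origin: centre of the underside, z up its axis.
- model_yellow: Yellow stone model of a dental arch, standing at the back of the bay between the bottles. Base 50 mm deep (x -25 to 25), 56 mm wide (y), 26 mm high, its flat upright side faces at y=+-28 run from x=-13 to 25; 43 mm high over the teeth. Front teeth point to its -x. Loose, 0.1 to 0.16 kg. Origin: centre of the underside.
- bay: Grey plastic bottle bay, fixed: shallow tray 150 (x) x 220 (y) mm, floor 3 mm thick, lips 10 mm high, back panel 45 mm high at its +x edge; front (-x) to the robot. Three black rings mark the stations: (-27,0), (22,68), (22,-68) mm; which bottle stands on which varies, each within 3 mm of a ring's centre; model near (42,0), its front to -x. Origin: centre of underside.
- tray: Blue plastic side tray, fixed, empty: 220 (x) x 180 (y) mm, rim 17 mm high, walls 6 mm thick, floor 4 mm above the bench; room for all three bottles. Stands left or right of the bay. Origin: centre of the underside.
- platform: Round perforated platform, 122 mm wide, atop the white vacuum former (left or right of the bay). Origin: centre of its upper face, 125 mm above the bench; steel rim 4 mm higher. Machine 220 mm wide (y), reaching to x=-155 at its front; heater post (22 mm thick) at x=128 mm, round grey heater head at x 137 to 273, y within 70 mm, up to 130 mm above it.
- model_white: White stone model of a dental arch, the same size as the yellow one, on the bench in front of the bay. Leave it alone. Origin: centre of the underside.
- bowl: Green mixing bowl, 98 mm in diameter at the rim, 52 mm high, on the bench in front of the bay. Leave it alone. Origin: centre of the underside.
- polish_jar: Small jar with a blue lid, 48 mm in diameter, 45 mm high, on the bench just in front of the bay. Leave it alone. Origin: centre of the underside.
Things that resemble listed ones, but are neither listed nor needed, are in the scene too. Leave any purple look-alike of the bottle_black alone.

How it is judged:
By the outcome, as a careful person would: the job done as asked, in the order asked, and still so for the second after the job is handed in, with the robot touching nothing.
It also fails if it takes over 144 s, if anything falls off the work surface, if the arm or the gripper's body presses on something with over 40 N, if the wrist force passes 120 N, or if a joint passes its speed limit or range.

### The arm

A 7-joint arm with a two-finger parallel gripper is mounted at the origin on the work surface. World frame = base frame: x ahead of the robot, y to its left, z up, the work surface at z = 0. Lengths are in m, angles in rad, forces in N, time in s.
With the tool pointing down it reaches from about 0.425 to 0.825 m from the base axis. Payload 3.6 kg.
Tool frame: the origin (TCP) lies where the fingers leave the gripper's body, on its centre line; the fingertips stand 73 mm ahead of it and the grasp point (between the pads) lies 54 mm ahead of it; z points along the fingers, y is the line along which they close (so a half turn about z gives the same grasp; the last joint's range is limited). The gripper opens to 85 mm and grips with 20 to 120 N. Pads are 22 mm wide; open, the fingers measure 114 mm over their backs; the gripper's body (76 mm by 85 mm) begins 54 mm behind the grasp point. The pads swing forward as they close: fully open they stand 13 mm farther back than shut.
Start: joints at [1.236, 0.615, -0.013, 1.423, 0.008, 1.103, -0.04], TCP at [0.198, -0.619, 0.304] pointing down, gripper open.
Joint ranges: [-3.12, 3.12], [-0.3, 2.06], [-1.34, 1.32], [0.26, 2.42], [-1.36, 4.5], [0.01, 1.98], [-2.84, 2.84]. Speed limits (rad/s): [2.79, 2.79, 3.14, 3.14, 3.14, 3.14, 3.14].

### API

Orientations are given as a unit quaternion [x, y, z, w].
In Python, from station import arm, snapshot, camera_info, ticket gives the robot as it stands. Calls block until the motion is done:
- arm.movep(position, orientation): joint-space move of the TCP to a pose.
- arm.line_to(position, velocity=0.15, ori=None): straight line of the TCP; ori=None keeps the orientation; velocity is the mean speed in m/s.
- arm.move_j(angles): joint-space move.
- arm.move_gripper(opening, effort=None): opening from 0.0 (shut) to 1.0 (fully open); effort is the grip in N (None keeps the last); returns when the fingers have stopped.
- arm.pause(seconds).
- arm.ik(position, orientation): joint angles nearest the present ones, or None.
- snapshot(name): name is "scene" or "top" or "wrist"; returns the picture (420x560x3 uint8, blue, green, red); there is no depth.
- camera_info(name): a dict with "fx", "fy", "cx", "cy" (pixels), "R" (3x3) and "t" (3): a world point X has camera coordinates R X + t; the wrist camera has in their place "T_tool_cam" (4x4, takes a point from camera to tool coordinates, whose origin is the TCP and whose axes are the flange's). Camera axes: x right, y down, z forward; pixel columns grow to the right and rows downward; lengths in m; the calibration is good to about 2 mm. A picture is of the moment at which its call begins: read the wrist's pose just before it. camera_info takes no time and is no camera call.
A pose or a line that the arm cannot do raises arm.MotionError and nothing moves.
- ticket.finish_job(): hands the job in; it is judged then, once.
Readings, each from a call of its own:
- arm.read_time(): time.
- arm.read_joint_positions(): joint angles.
- arm.read_dq(): joint speeds.
- arm.read_effort(): joint torques, N m.
- arm.read_tool_pos(): TCP position.
- arm.read_eef_rot(): TCP orientation.
- arm.read_ft_force(): force on the tool from outside, world axes, zero at the start.
- arm.read_wrist_torque(): the same for the moment, N m.
- arm.read_opening(): opening from 0.0 (shut) to 1.0 (fully open).
- arm.read_finger_force(): force on a finger pad.
Only numpy, scipy, OpenCV 4.12 (cv2) and the standard library are available. Lean on these libraries where they do the work, as an engineer would, in place of code of your own. Each camera call takes 0.05 s, during which the arm holds its last target. There are 200 camera calls.

## Working session

There is one attempt and no reset: what is moved stays moved. The work goes in short steps, each a Python script; the robot and the scene stay as the last script left them, time stands still between calls to the robot, and variables do not carry over. Pictures are saved under pics/ and viewed, at most 14 in all, crops included, and the job is handed in when it is done.

```bash
mkdir -p pics; ls; python3 - <<'E'
from station import arm, snapshot, camera_info
import cv2
for n in("scene","top"):
    cv2.imwrite(f"pics/{n}0.png",snapshot(n)); c=camera_info(n); print(n,c)
print(camera_info("wrist")); print(arm.read_tool_pos(),arm.read_eef_rot(),arm.read_opening(),arm.read_time())
E
```

```text
pics
scene {'fx': 384.81270036458585, 'fy': 384.81270036458585, 'cx': 282.05017882887716, 'cy': 211.22067976006525, 'R': array([[-0.60702279,  0.79458622,  0.0124925 ],
       [ 0.4761474 ,  0.376248  , -0.79480884],
       [-0.63624443, -0.47651881, -0.60673128]]), 't': array([ 0.32624945, -0.16801958,  1.27716185])}
top {'fx': 445.78148950611984, 'fy': 445.78148950611984, 'cx': 278.06536626922895, 'cy': 217.6357170205525, 'R': array([[ 0.0278873 , -0.99959243, -0.00610566],
       [-0.98542325, -0.02646553, -0.1680494 ],
       [ 0.16781931,  0.0107031 , -0.98575967]]), 't': array([0.00810876, 0.56748981, 1.04042506])}
{'fx': 365.32272759052114, 'fy': 365.32272759052114, 'cx': 271.5462947449503, 'cy': 212.426577795419, 'T_tool_cam': array([[ 3.54101296e-04, -9.53215687e-01, -3.02290802e-01,
         7.82557896e-02],
       [ 9.99999203e-01,  7.03758643e-04, -1.04777506e-03,
        -4.88959555e-04],
       [ 1.21149539e-03, -3.02290190e-01,  9.53215177e-01,
        -6.94082966e-02],
       [ 0.00000000e+00,  0.00000000e+00,  0.00000000e+00,
         1.00000000e+00]])}
[ 0.19742366 -0.61874469  0.30283999] [ 9.88093013e-01  1.53853219e-01 -1.95960187e-04 -1.16032414e-03] 1.0028238164665644 0.1
```

View pics/scene0.png

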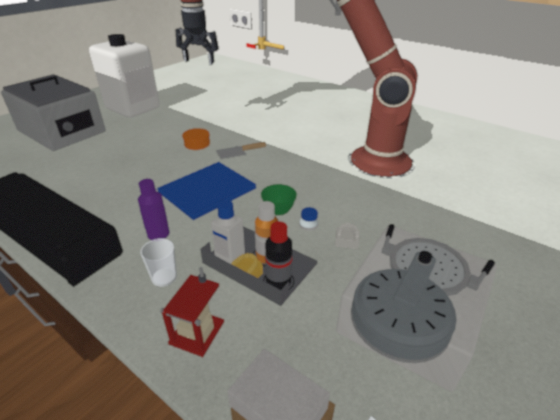

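View pics/top0.png

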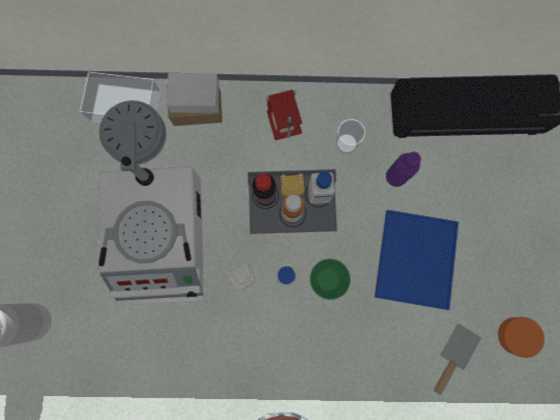

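Top view: the black bottle with the red cap is at (264,183). Its purple look-alike at (403,170) is out. The amber bottle is at (293,205) and the white/blue one at (322,183). The yellow model is at (292,186), and the white model at (241,277) stays put. The tray is at (417,259), on the right, and the platform is at (146,232), on the left.

```bash
cat > h.py <<'E'
import numpy as np, cv2
from scipy.spatial.transform import Rotation as Ro
from station import arm, snapshot, camera_info
def cam(n):
    c=camera_info(n); K=np.array([[c['fx'],0,c['cx']],[0,c['fy'],c['cy']],[0,0,1]])
    if n!='wrist': R,t=np.array(c['R']),np.array(c['t'])
    else:
        T=np.array(c['T_tool_cam']); W=np.eye(4); W[:3,:3]=Ro.from_quat(arm.read_eef_rot()).as_matrix(); W[:3,3]=arm.read_tool_pos()
        M=np.linalg.inv(W@T); R,t=M[:3,:3],M[:3,3]
    return K@np.c_[R,t]
def onz(P,uv,z):
    # homography of plane z
    H=np.c_[P[:,0],P[:,1],P[:,2]*z+P[:,3]]; p=np.linalg.solve(H,[uv[0],uv[1],1.]); return p[:2]/p[2]
def tri(P1,u1,P2,u2):
    X=cv2.triangulatePoints(P1,P2,np.array(u1,float).reshape(2,1),np.array(u2,float).reshape(2,1)).ravel(); return X[:3]/X[3]
def proj(P,X):
    p=P@np.r_[X,1]; return p[:2]/p[2]
def q(yaw): # tool down, tool x at angle yaw from world x
    return (Ro.from_euler('z',yaw)*Ro.from_quat([1,0,0,0])).as_quat()
E
python3 - <<'E'
from h import *
P=cam('top');S=cam('scene');np.set_printoptions(precision=4,suppress=True)
for n,uv,z in [('black',(264,180),.159),('amber',(293,203),.151),('white',(323,180),.155),('model',(292,187),.04),('b1',(248,171),.01),('b2',(335,169),.01),('b3',(337,232),.01),('b4',(250,234),.01),('t1',(387,211),.017),('t2',(458,221),.017),('t3',(450,307),.017),('t4',(376,297),.017),('plat',(146,232),.125),('bowl',(330,279),.05),('jar',(286,275),.045),('wm',(241,277),.03),('purple',(411,160),.15)]:
    print(n,onz(P,uv,z))
print('tri caps',tri(P,(264,180),S,(279,230)),tri(P,(293,203),S,(267,209)),tri(P,(323,180),S,(227,208)),'plat',tri(P,(146,232),S,(430,263)))
for x,y in[(.62,-.05),(.55,-.05)]:
    print(arm.ik([x,y,.36],q(0)))
E
```

```text
black [0.6321 0.056 ]
amber [ 0.5834 -0.0097]
white [ 0.6366 -0.0753]
model [ 0.6467 -0.0088]
b1 [0.6932 0.1049]
b2 [ 0.7044 -0.1189]
b3 [ 0.5409 -0.125 ]
b4 [0.5299 0.0934]
t1 [ 0.5966 -0.2494]
t2 [ 0.5759 -0.4265]
t3 [ 0.3639 -0.3987]
t4 [ 0.3828 -0.2199]
plat [0.5131 0.32  ]
bowl [ 0.422  -0.1041]
jar [0.4287 0.0008]
wm [0.4215 0.1098]
purple [ 0.6896 -0.2735]
tri caps [0.633  0.0587 0.1498] [ 0.5847 -0.0089  0.141 ] [ 0.6384 -0.0751  0.1446] plat [0.512  0.3226 0.1259]
[ 0.1305  0.5293 -0.144   1.4226  0.078   1.1953 -1.5935]
[ 0.1717  0.4151 -0.1796  1.6223  0.0805  1.1113 -1.5995]
```

```bash
python3 - <<'E'
from h import *
import pickle
t0=arm.read_time(); D=[]
for i,(x,y) in enumerate([(.54,.01),(.60,-.04)]):
    arm.movep([x,y,.40],q(0)); arm.pause(.3)
    P=cam('wrist'); im=snapshot('wrist'); cv2.imwrite(f'pics/w{i}.png',im); D.append(P)
    print(arm.read_tool_pos(),arm.read_time()-t0)
pickle.dump(D,open('D.pkl','wb'))
a=np.hstack([cv2.imread(f'pics/w{i}.png') for i in(0,1)])
cv2.imwrite('pics/w01.png',np.vstack([cv2.imread(f'pics/w{i}.png')[:300] for i in(0,1)]))
E
```

```text
[0.5400254  0.00978851 0.39996326] 2.9083
[ 0.59963083 -0.03918878  0.40046078] 3.6667
```

View pics/w01.png

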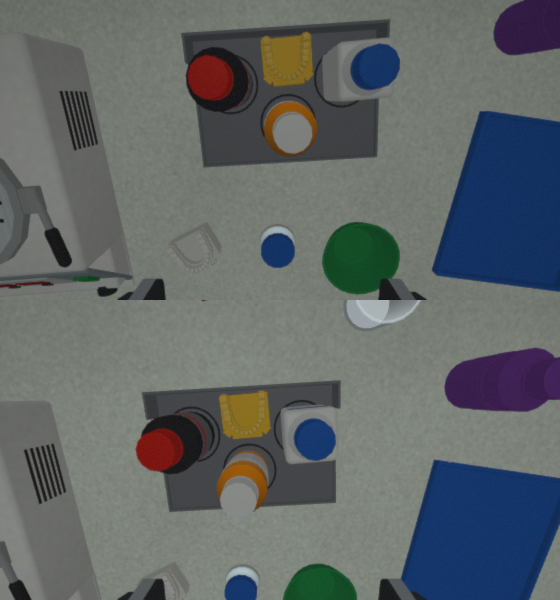

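The black bottle's red cap is at (210,78) in the first wrist view. The amber one's white cap is at (292,132), the blue cap at (375,66) and the yellow model at (287,58). The purple bottle lies well apart, to the right. Next I fit the caps in all three views.

```bash
cat > fit.py <<'E'
from h import *
import pickle
from scipy.optimize import least_squares
D=pickle.load(open('D.pkl','rb'))
V=[(D[0],cv2.imread('pics/w0.png')),(D[1],cv2.imread('pics/w1.png')),(cam('top'),cv2.imread('pics/top0.png'))]
def mask(im,kind):
    h,s,v=cv2.split(cv2.cvtColor(im,cv2.COLOR_BGR2HSV)); 
    return {'red':((h<6)|(h>172))&(s>150)&(v>90),'blue':(h>100)&(h<118)&(s>140)&(v>70),'white':(s<40)&(v>150),'yellow':(h>17)&(h<32)&(s>110)&(v>90)}[kind].astype(np.uint8)
def comp(im,kind,seed):
    m=cv2.morphologyEx(mask(im,kind),cv2.MORPH_OPEN,np.ones((3,3)))
    n,l,st,c=cv2.connectedComponentsWithStats(m)
    k=1+np.argmin([np.hypot(*(c[i]-seed))+(99 if st[i,4]<40 else 0) for i in range(1,n)])
    ct,_=cv2.findContours((l==k).astype(np.uint8),cv2.RETR_EXTERNAL,2); hull=cv2.convexHull(np.vstack(ct)); M=cv2.moments(hull)
    return np.array([M['m10'],M['m01']])/M['m00'],cv2.contourArea(hull),st[k,4]
A=np.linspace(0,2*np.pi,40)
def hullc(P,X,dh=.028):
    pts=[proj(P,[X[0]+.017*np.cos(a),X[1]+.017*np.sin(a),X[2]-d]) for d in(0,dh) for a in A]
    h=cv2.convexHull(np.float32(pts)); M=cv2.moments(h); return np.array([M['m10'],M['m01']])/M['m00'],M['m00']
if __name__=='__main__':
  np.set_printoptions(precision=4,suppress=True)
  for n,kind,X0 in[('black','red',(.632,.057,.159)),('amber','white',(.584,-.009,.151)),('white','blue',(.637,-.075,.155))]:
    ob=[comp(im,kind,proj(P,X0)) for P,im in V]
    for use in([0,1,2],[0,1]):
      f=lambda X:np.concatenate([hullc(V[i][0],X)[0]-ob[i][0] for i in use])
      r=least_squares(f,X0,diff_step=1e-4); print(n,r.x,'res',r.fun)
    print([(o[0],o[1],o[2],hullc(V[i][0],r.x)[1]) for i,o in enumerate(ob)])
  for i in(0,1):print('yel',comp(V[i][1],'yellow',proj(V[i][0],(.65,-.009,.03))))
  print('model',tri(D[0],comp(V[0][1],'yellow',(287,58))[0],D[1],comp(V[1][1],'yellow',(244,115))[0]))
  print('bay front',tri(D[0],(205,166),D[1],(170,210)),tri(D[0],(376,156),D[1],(335,201)))
  for z in(.01,):print(onz(D[0],(205,166),z),onz(D[0],(376,156),z),onz(D[1],(170,210),z),onz(D[1],(335,201),z))
  im=V[0][1][20:180,170:420]; cv2.imwrite('pics/crop.png',cv2.resize(im,None,fx=3,fy=3))
E
python3 fit.py
```

```text
black [0.6327 0.061  0.1577] res [ 0.23   -0.1981  0.1342  0.2568 -0.9657 -0.1803]
black [0.6326 0.0615 0.1562] res [-0.0756 -0.0519  0.0797  0.0555]
[(array([210.0586,  77.6138]), 1535.5, np.int32(1571), 1612.4116915457416), (array([159.1048, 149.3711]), 1470.0, np.int32(1500), 1551.9476882631425), (array([263.0074, 181.4558]), 181.0, np.int32(200), 219.18837483332027)]
amber [ 0.5609 -0.0094  0.2774] res [ 29.6499 -31.1738 -16.5882  17.1487 -52.303   59.7711]
amber [0.447  0.0028 0.0313] res [ 0.6709  0.5972 -0.697  -0.6212]
[(array([277.0134, 232.1226]), 198.5, np.int32(159), 680.1391188043635), (array([242.393 , 273.9148]), 287.5, np.int32(218), 671.1067735990509), (array([346.4654, 142.8044]), 233.5, np.int32(253), 158.99309388408437)]
white [ 0.6417 -0.0758  0.1504] res [-0.0023 -0.0696  0.4316  0.0285 -1.0958  0.1719]
white [ 0.6417 -0.0755  0.1512] res [-0.1513 -0.1243  0.1607  0.1341]
[(array([374.9155,  66.5378]), 1679.0, np.int32(1710), 1753.5482892452856), (array([314.2046, 138.9974]), 1265.0, np.int32(1299), 1338.4862618063344), (array([323.6577, 179.5946]), 166.5, np.int32(184), 220.24887121422216)]
yel (array([286.7944,  58.514 ]), 2432.0, np.int32(2377))
yel (array([244.8308, 114.1158]), 2086.5, np.int32(2064))
model [ 0.6582 -0.0063  0.0296]
bay front [0.5342 0.0959 0.0093] [ 0.5459 -0.122   0.0041]
[0.534  0.0953] [ 0.5467 -0.1204] [0.5348 0.0961] [ 0.5477 -0.1208]
```

View pics/crop.png

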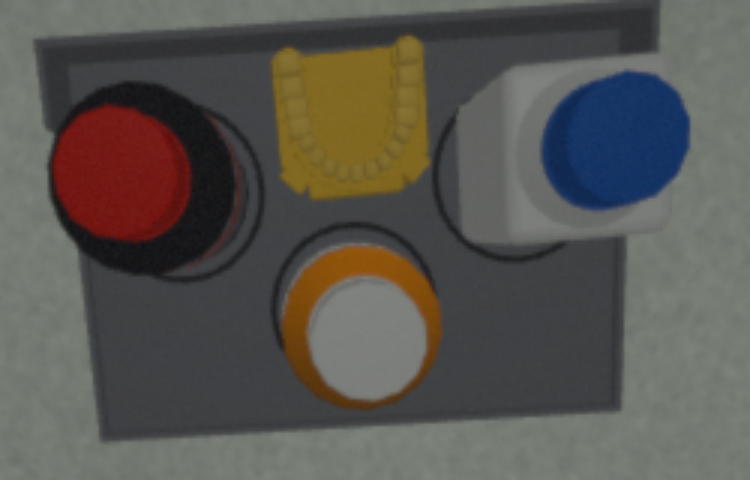

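The crop confirms the choice: black bottle with red cap, amber with white, square white with blue, and yellow model at the back. The cap positions match the bay stations I computed from the front corners, with bay yaw about 0.059. Measured cap heights are within 3–4 mm of nominal.

```bash
python3 - <<'E'
import fit; from fit import *
np.set_printoptions(precision=4,suppress=True)
im=V[0][1]; hsv=cv2.cvtColor(im,cv2.COLOR_BGR2HSV); print(hsv[132,292],hsv[135,285],hsv[120,292],hsv[132,300])
def mk(im,kind):
    h,s,v=cv2.split(cv2.cvtColor(im,cv2.COLOR_BGR2HSV))
    return ((s<60)&(v>120)).astype(np.uint8) if kind=='wcap' else mask(im,kind)
m0=mk(im,'wcap')
fit.mask=mk
X0=(.588,-.0097,.151)
ob=[comp(im,'wcap',proj(P,X0)) for P,im in V[:2]]
print([(o,hullc(V[i][0],X0)) for i,o in enumerate(ob)])
for z in(None,):
  r=least_squares(lambda X:np.concatenate([hullc(V[i][0],X)[0]-ob[i][0] for i in(0,1)]),X0,diff_step=1e-4); print(r.x,r.fun)
for n,k,X0 in[('black','red',(.632,.061,.159)),('amber','wcap',(.588,-.0097,.151)),('white','blue',(.641,-.0755,.155))]:
  ob=[comp(im,k,proj(P,X0)) for P,im in V[:2]]
  r=least_squares(lambda X:np.concatenate([hullc(V[i][0],[X[0],X[1],X0[2]])[0]-ob[i][0] for i in(0,1)]),X0[:2],diff_step=1e-4); print(n,r.x,r.fun)
for x,y in[(.633,.061),(.642,-.0755)]:print(arm.ik([x,y,.375],q(.059)) is not None)
E
```

```text
[ 60   4 128] [ 40   6 127] [ 40   6 128] [ 60   4 126]
[((array([292.4143, 132.7535]), 1090.5, np.int32(1114)), (array([295.0435, 132.372 ]), 1311.0415168105392)), ((array([284.7287, 177.8447]), 181355.0, np.int32(117633)), (array([241.3676, 196.9519]), 1282.4529474521987))]
[ 0.5373 -0.0461 -0.2379] [ 8.6462  7.2599 -8.8532 -7.4647]
black [0.6327 0.0609] [ 0.1353 -0.3427 -0.1478  0.3979]
amber [ 0.5953 -0.0274] [ 23.1139  -9.0967 -24.4708  11.6576]
white [ 0.6417 -0.0748] [ 0.1985 -0.5231 -0.2061  0.599 ]
True
True
```

```bash
cat >> h.py <<'E'
YAW=.059; ZT=.385
C={'black':(.6327,.0611),'amber':None,'white':(.6417,-.0752)}
TOP={'black':.159,'amber':.151,'white':.155}
tc=np.array([.480,-.3236]); ty=-.127; Rt=np.array([[np.cos(ty),-np.sin(ty)],[np.sin(ty),np.cos(ty)]])
SLOT={'amber':tc+Rt@[-45,0]@np.eye(2)*0 if 0 else tc+Rt@np.array([-.045,0.]),'white':tc+Rt@np.array([.045,-.042]),'black':tc+Rt@np.array([.045,.042])}
def log(s): print(s,'t',round(arm.read_time(),1),'pos',np.round(arm.read_tool_pos(),4),'op',round(arm.read_opening(),3),'ff',np.round(arm.read_finger_force(),1),'ft',np.round(arm.read_ft_force(),1))
def pick(xy,ztop,effort=50,opening=.7):
    arm.move_gripper(opening); z=ztop-.011+.054
    arm.movep([*xy,ZT if ZT>z+.1 else z+.1],q(YAW)); arm.line_to([*xy,z],.2); arm.pause(.15); log('at')
    arm.move_gripper(0.,effort); log('grip'); arm.line_to([*xy,ZT],.25); log('up')
def place(xy,z,opening=.7):
    arm.movep([*xy,ZT],q(YAW)); arm.line_to([*xy,z+.02],.25); arm.line_to([*xy,z],.05); arm.pause(.2); log('down')
    arm.move_gripper(opening); arm.pause(.1); log('rel'); arm.line_to([*xy,ZT],.25)
E
python3 - <<'E'
import re
s=open('h.py').read(); s=s.replace("tc+Rt@[-45,0]@np.eye(2)*0 if 0 else ",""); open('h.py','w').write(s)
E
python3 - <<'E'
from h import *; import pickle
D=pickle.load(open('D.pkl','rb'))
a,b=onz(D[0],(292.3,132.6),.151),onz(D[1],(239,198),.151); print(a,b,tri(D[0],(292.3,132.6),D[1],(239,198)))
xy=(a+b)/2; assert np.hypot(*(xy-[.5885,-.0097]))<.006
print(xy,SLOT); open('amber.txt','w').write(f'{xy[0]} {xy[1]}')
for s in SLOT.values(): print(arm.ik([*s,ZT],q(YAW)) is not None,arm.ik([*s,.19],q(YAW)) is not None)
pick(xy,TOP['amber'])
E
```

```text
[ 0.58861195 -0.00700845] [ 0.59011808 -0.00843215] [ 0.58774569 -0.00755254  0.14216725]
[ 0.58936501 -0.0077203 ] {'amber': array([ 0.43536241, -0.31790035]), 'white': array([ 0.51931791, -0.3709614 ]), 'black': array([ 0.52995726, -0.2876379 ])}
True True
True True
True True
at t 5.7 pos [ 0.59   -0.0077  0.1953] op 0.703 ff 0.0 ft [ 0.4 -0.2 -0.7]
grip t 6.0 pos [ 0.5898 -0.0079  0.1948] op 0.382 ff 50.0 ft [-0.4 -0.2  4.9]
up t 7.0 pos [ 0.5883 -0.0079  0.3827] op 0.384 ff 49.9 ft [-0.6 -0.3 -3.2]
```

Amber is held (opening 0.38, about 33 mm, with its weight on the wrist). I place it in the tray and fetch the other two.

```bash
python3 - <<'E'
from h import *
place(SLOT['amber'],TOP['amber']+.043+.0015)
cv2.imwrite('pics/a.png',snapshot('scene'))
pick(C['white'],TOP['white'])
E
```

```text
down t 9.8 pos [ 0.4354 -0.318   0.1958] op 0.383 ff 50.3 ft [-2.2 -0.3  3.1]
rel t 10.3 pos [ 0.4354 -0.3179  0.1954] op 0.7 ff 0.0 ft [ 0.2 -0.2 -0.4]
at t 13.9 pos [ 0.6424 -0.0753  0.1995] op 0.7 ff 0.0 ft [ 0.8 -0.  -0.5]
grip t 14.3 pos [ 0.6422 -0.0755  0.1988] op 0.382 ff 49.6 ft [-0.2 -0.1  3.6]
up t 15.2 pos [ 0.6408 -0.0752  0.3826] op 0.384 ff 49.8 ft [-0.3 -0.4 -2.2]
```

View pics/a.png

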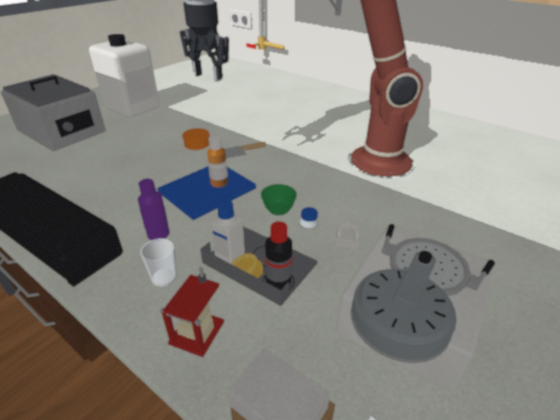

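Amber stands at (217,165) in the blue tray, and the other things are unmoved. I carry on with white and black, then look at the model and the platform.

```bash
python3 - <<'E'
from h import *; import pickle
place(SLOT['white'],TOP['white']+.043+.0015)
pick(C['black'],TOP['black'])
place(SLOT['black'],TOP['black']+.043+.0015)
E2=[]
for i,(x,y,z) in enumerate([(.58,.02,.30),(.64,-.03,.30),(.46,.29,.42),(.43,.34,.42)]):
    arm.movep([x,y,z],q(YAW)); arm.pause(.3); P=cam('wrist'); cv2.imwrite(f'pics/m{i}.png',snapshot('wrist')); E2.append(P)
pickle.dump(E2,open('E.pkl','wb')); cv2.imwrite('pics/t1.png',snapshot('top'))
I=[cv2.imread(f'pics/m{i}.png') for i in range(4)]
o=np.vstack([np.hstack([cv2.resize(I[0],(400,300)),cv2.resize(I[1],(400,300))]),np.hstack([cv2.resize(I[2],(400,300)),cv2.resize(I[3],(400,300))])])
cv2.imwrite('pics/m.png',o); print(arm.read_time())
E
```

```text
down t 17.9 pos [ 0.5194 -0.3711  0.1998] op 0.385 ff 49.9 ft [-1.3  0.6  2.4]
rel t 18.4 pos [ 0.5193 -0.371   0.1994] op 0.702 ff 0.0 ft [-0.6  0.4 -0.1]
at t 22.4 pos [0.6334 0.0613 0.2035] op 0.703 ff 0.0 ft [0.4 0.  0.2]
grip t 22.7 pos [0.6332 0.061  0.2029] op 0.385 ff 49.8 ft [-0.2 -0.7  3.4]
up t 23.6 pos [0.6318 0.0608 0.3827] op 0.378 ff 49.8 ft [-0.  -0.2 -2.5]
down t 26.5 pos [ 0.53   -0.2878  0.2039] op 0.38 ff 50.1 ft [-1.2 -0.3  3.1]
rel t 27.0 pos [ 0.53   -0.2876  0.2034] op 0.699 ff 0.0 ft [ 0.2  0.3 -0.8]
32.75
```

View pics/m.png

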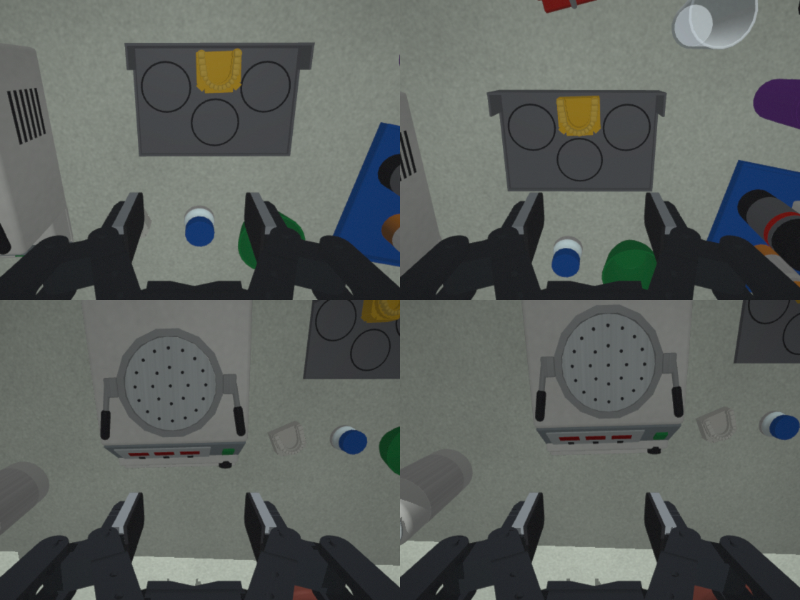

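View pics/t1.png

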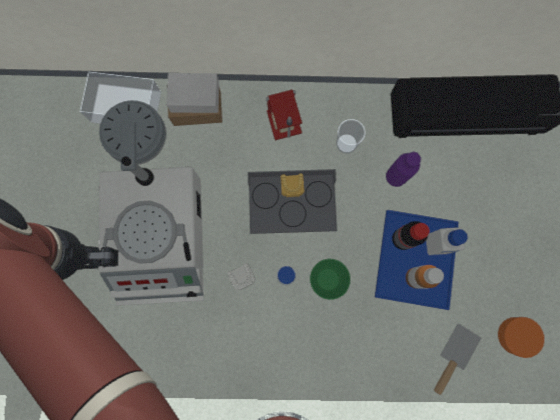

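Top view: all three bottles are upright in the tray, with caps at (419,231), (457,237) and (434,276), and the three rings and the yellow model at (292,184) are clear. Now I measure the model and the platform from both wrist pairs.

```bash
python3 - <<'E'
from fit import *
np.set_printoptions(precision=4,suppress=True)
E=pickle.load(open('E.pkl','rb')); I=[cv2.imread(f'pics/m{i}.png') for i in range(4)]
cs=[comp(I[i],'yellow',proj(E[i],(.658,-.006,.03)))[0] for i in(0,1)]
print('model',tri(E[0],cs[0],E[1],cs[1]))
for i in(0,1):
    m=mask(I[i],'yellow'); m=cv2.morphologyEx(m,cv2.MORPH_OPEN,np.ones((3,3)))
    p=np.argwhere(m)[:,::-1]; p=p[np.hypot(*(p-cs[i]).T)<60]
    for z in(.029,): w=np.array([onz(E[i],u,z) for u in p]); c,s,a=cv2.minAreaRect(np.float32(w*1000)); print(c,s,a)
# platform: holes
hc=[]
for i in(2,3):
    g=cv2.cvtColor(I[i],cv2.COLOR_BGR2GRAY); c0=proj(E[i],(.512,.3215,.125))
    bh=cv2.morphologyEx(g,cv2.MORPH_BLACKHAT,np.ones((7,7)))
    n,l,st,c=cv2.connectedComponentsWithStats((bh>30).astype(np.uint8))
    pts=np.array([c[k] for k in range(1,n) if 3<=st[k,4]<40 and np.hypot(*(c[k]-c0))<58])
    w=np.float32([onz(E[i],u,.125) for u in pts]); (cc),r=cv2.minEnclosingCircle(w*1000); print('plat n',len(pts),cc,r,'mean',w.mean(0))
    hc.append(proj(E[i],[cc[0]/1000,cc[1]/1000,.125]))
print('tri',tri(E[2],hc[0],E[3],hc[1]))
# raw disc edge view m2/m3 check
for i,(l,r,t,b) in((2,(125,216,36,131)),(3,(562-400,656-400,12,110))):
    u=np.array([(l+r)/2,(t+b)/2])*1.4; print('disc',onz(E[i],u,.125),[onz(E[i],np.array(v)*1.4,.125) for v in((l,(t+b)/2),(r,(t+b)/2))])
E
```

```text
model [ 0.6585 -0.0063  0.0277]
(657.0220947265625, -6.40654182434082) (51.57609176635742, 56.24728012084961) 5.43514347076416
(657.0975952148438, -6.475797653198242) (52.69874954223633, 55.82981491088867) 5.389455318450928
plat n 24 (514.892822265625, 325.915283203125) 48.117576599121094 mean [0.5132 0.325 ]
plat n 22 (514.8131713867188, 326.08642578125) 47.99557113647461 mean [0.5094 0.3232]
tri [0.5148 0.326  0.1238]
disc [0.5176 0.3255] [array([0.5141, 0.3869]), array([0.5212, 0.2641])]
disc [0.5198 0.3252] [array([0.5163, 0.3871]), array([0.5233, 0.2633])]
```

```bash
python3 - <<'E'
from h import *
Y=.094; o=np.array([.657,-.0064]); d=.006*np.array([np.cos(Y),np.sin(Y)]); g=o+d; p=np.array([.516,.3255])+d
for a,z in((g,.074),(p,ZT),(p,.1975)): assert arm.ik([*a,z],q(Y)) is not None
arm.move_gripper(1.); arm.movep([.56,.15,ZT],q(Y)); arm.movep([*g,.20],q(Y)); arm.line_to([*g,.074],.15); arm.pause(.2); log('at')
arm.move_gripper(0.,50); log('grip'); arm.line_to([*g,.09],.08); log('lift'); arm.line_to([*g,ZT-.03],.25)
cv2.imwrite('pics/g.png',snapshot('wrist')[80:]); log('up')
E
```

```text
at t 36.3 pos [ 0.6636 -0.0058  0.0751] op 0.999 ff 0.0 ft [0.4 0.6 0.4]
grip t 36.7 pos [ 0.6634 -0.0059  0.0746] op 0.646 ff 55.3 ft [ 0.  -0.4  3.6]
lift t 37.0 pos [ 0.6632 -0.0058  0.0907] op 0.644 ff 54.8 ft [-0.2  0.  -1.1]
up t 38.3 pos [ 0.6623 -0.0061  0.3529] op 0.645 ff 54.8 ft [-0.3 -0.1 -1.4]
```

View pics/g.png

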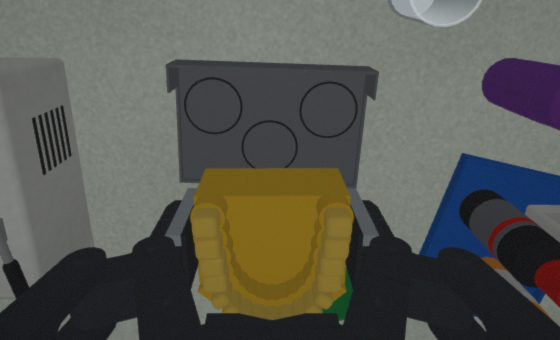

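The model is held level and centred between the pads, its back edge at row 170. I place it on the platform.

```bash
python3 - <<'E'
from h import *
Y=.094; p=np.array([.516,.3255])+.006*np.array([np.cos(Y),np.sin(Y)])
arm.movep([*p,ZT-.03],q(Y)); arm.line_to([*p,.22],.2); arm.line_to([*p,.1975],.04); arm.pause(.2); log('down')
if arm.read_ft_force()[2]<0: arm.line_to([*p,.196],.02); log('lower')
arm.move_gripper(.85); arm.pause(.1); log('rel'); arm.line_to([*p,ZT-.03],.2)
arm.movep([.45,.30,.42],q(YAW)); arm.pause(.3); P=cam('wrist'); im=snapshot('wrist'); cv2.imwrite('pics/p.png',im)
print(onz(P,proj(P,[.516,.3255,.125]),.125),proj(P,[.516,.3255,.125]),proj(P,[.516,.3255,.151]))
import fit
c=fit.comp(im,'yellow',proj(P,[.516,.3255,.151]))[0]; print(c,onz(P,c,.15))
arm.movep([.50,.10,ZT],q(YAW)); cv2.imwrite('pics/ts.png',snapshot('top')); log('')
E
```

```text
down t 41.4 pos [0.522  0.3261 0.1976] op 0.65 ff 54.8 ft [-0.  -0.2 -0.5]
lower t 41.6 pos [0.5223 0.3263 0.1966] op 0.645 ff 55.0 ft [-0.1  0.5  2.5]
rel t 42.0 pos [0.5219 0.326  0.1959] op 0.855 ff 0.0 ft [ 1.  -0.5  0.1]
[0.516  0.3255] [249.55080534 108.10363496] [247.86849158 109.06496814]
[246.42087589 106.97460668] [0.51767451 0.32691429]
 t 44.7 pos [0.4997 0.1027 0.3855] op 0.851 ff 0.0 ft [0.2 0.5 0.5]
```

View pics/p.png

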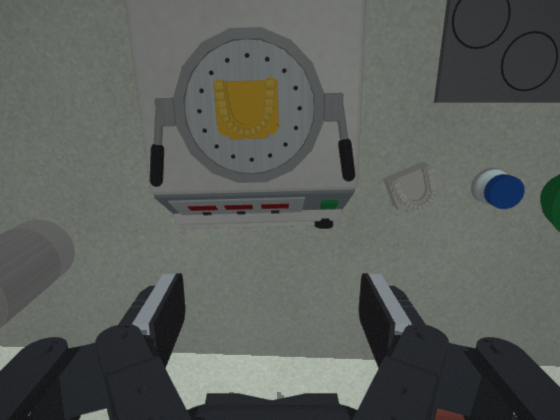

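The model stands upright: its centre is at (247,108), the platform disc's at (250,106), so it sits within about 2 mm. Now I return the bottles.

```bash
python3 - <<'E'
from h import *; import pickle
C['amber']=tuple(map(float,open('amber.txt').read().split()))
for n in('black','white','amber'):
    print(n); pick(SLOT[n],TOP[n]+.0015); place(C[n],TOP[n]+.0438)
    if n=='black': cv2.imwrite('pics/r.png',snapshot('top'))
F=[]
for i,(x,y) in enumerate([(.54,.01),(.60,-.04)]):
    arm.movep([x,y,.40],q(0)); arm.pause(.3); F.append(cam('wrist')); cv2.imwrite(f'pics/f{i}.png',snapshot('wrist'))
pickle.dump(F,open('F.pkl','wb')); cv2.imwrite('pics/f.png',np.vstack([cv2.imread(f'pics/{a}0.png')[:300] for a in'wf'])); cv2.imwrite('pics/fs.png',snapshot('scene'))
import fit; D=fit.D
for k,X in(('red',(.6327,.061,.159)),('blue',(.6417,-.0755,.155))):
    print(k,[(onz(D[i],fit.comp(cv2.imread(f'pics/w{i}.png'),k,proj(D[i],X))[0],X[2]),onz(F[i],fit.comp(cv2.imread(f'pics/f{i}.png'),k,proj(F[i],X))[0],X[2])) for i in(0,1)])
log('end')
E
```

```text
black
at t 47.6 pos [ 0.5307 -0.2878  0.2049] op 0.703 ff 0.0 ft [-0.8  0.1 -0.5]
grip t 48.0 pos [ 0.5304 -0.288   0.2043] op 0.384 ff 49.8 ft [ 0.  -0.5  4.1]
up t 48.9 pos [ 0.529  -0.2873  0.3828] op 0.386 ff 49.8 ft [-0.2 -0.2 -2.9]
down t 51.8 pos [0.6329 0.061  0.2034] op 0.381 ff 50.3 ft [-1.  -0.9  5.7]
rel t 52.2 pos [0.6327 0.0612 0.2025] op 0.701 ff 0.0 ft [-0.4 -0.2 -0.1]
white
at t 56.2 pos [ 0.52   -0.3713  0.201 ] op 0.702 ff 0.0 ft [ 0.5  0.2 -0.1]
grip t 56.6 pos [ 0.5197 -0.3715  0.2004] op 0.384 ff 49.8 ft [ 0.5 -1.5  3.7]
up t 57.5 pos [ 0.5184 -0.3705  0.3826] op 0.381 ff 49.8 ft [-0.6  0.  -2.9]
down t 60.3 pos [ 0.6419 -0.0753  0.1994] op 0.389 ff 50.1 ft [-1.  -0.3  4.5]
rel t 60.8 pos [ 0.6417 -0.0751  0.1986] op 0.703 ff 0.0 ft [-0.8  0.3  0.5]
amber
at t 64.3 pos [ 0.436  -0.3182  0.1967] op 0.701 ff 0.0 ft [-0.1 -1.5  0.1]
grip t 64.7 pos [ 0.4357 -0.3183  0.1963] op 0.384 ff 49.9 ft [-1.3 -0.   4.9]
up t 65.6 pos [ 0.4343 -0.3174  0.3828] op 0.382 ff 49.9 ft [ 0.6 -0.3 -3.2]
down t 68.5 pos [ 0.5896 -0.0078  0.1953] op 0.381 ff 50.5 ft [-2.3 -0.5  4.8]
rel t 68.9 pos [ 0.5894 -0.0077  0.1946] op 0.697 ff 0.0 ft [-0.6  0.7  0.5]
red [(array([0.63240876, 0.05978037]), array([0.63227687, 0.05958859])), (array([0.63481941, 0.05743163]), array([0.63467852, 0.05729606]))]
blue [(array([ 0.64089134, -0.07207771]), array([ 0.64046624, -0.07182119])), (array([ 0.64333743, -0.07403075]), array([ 0.64286603, -0.07388004]))]
end t 71.3 pos [ 0.5997 -0.0394  0.4004] op 0.699 ff 0.0 ft [-0.9  0.1  0.3]
```

View pics/f.png

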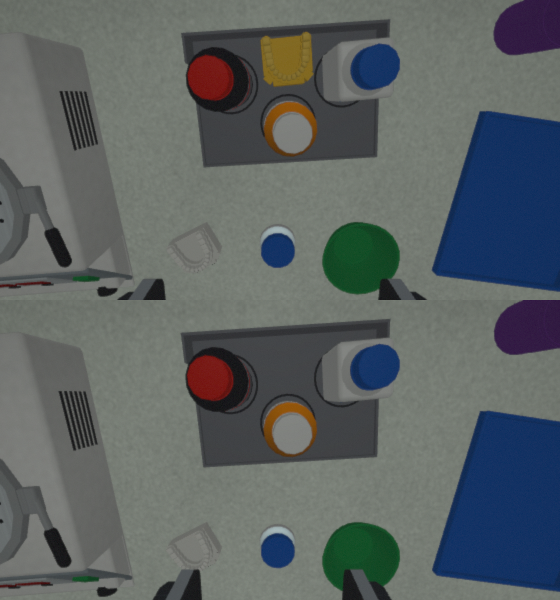

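View pics/fs.png

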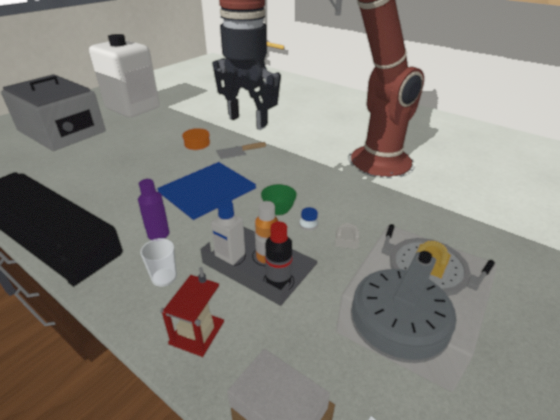

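The before and after views match: caps at (210,78), (375,67) and (292,133), with red and blue measured within 0.5 mm. The model is on the platform at (437,257), the tray is empty and everything else is unmoved.

```bash
python3 -c "
from station import ticket
print(ticket.finish_job())"
```

```text
the job is handed in; nothing more can be done
None
```

The job is handed in after about 71 s of the 144 s: the yellow model stands upright within about 2 mm of the platform's middle, and all three bottles are back, standing, on their original stations (black and white measured within 0.5 mm, amber checked by eye).

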